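Load the budgie's seed dispenser and hold its drive key home

ROBOT

A 6-joint arm with a two-finger parallel gripper is mounted at the origin on the work surface. World frame = base frame: x ahead of the robot, y to its left, z up, the work surface at z = 0. Lengths are in m, angles in rad, forces in N, time in s.
With the tool pointing down it reaches from about 0.325 to 0.9 m from the base axis. Payload 6.1 kg.
Tool frame: the origin (TCP) lies where the fingers leave the gripper's body, on its centre line; the fingertips stand 70 mm ahead of it and the grasp point (between the pads) lies 51 mm ahead of it (env.finger_overhang is the distance from the TCP to the fingertips, in m); z points along the fingers, y is the line along which they close (so a half turn about z gives the same grasp; the last joint's range is limited). The gripper opens to 87 mm and grips with 3 to 60 N. Pads are 19 mm wide; open, the fingers measure 117 mm over their backs; the gripper's body (75 mm by 190 mm) begins 51 mm behind the grasp point.
Start: joints at [-0.126, 0.22, 1.526, -0, 1.395, -0.126], TCP at [0.625, -0, 0.292] pointing down, gripper open.
Joint ranges: [-2.98, 2.98], [-0.91, 2.08], [0.09, 2.57], [-1.24, 4.39], [0.2, 2.65], [-2.68, 2.68]. Speed limits (rad/s): [2.57, 2.57, 3.01, 3.14, 3.14, 3.14].

INTERFACE

Orientations are given as a unit quaternion [w, x, y, z].
In Python, from plant import env, capture, close_job gives the robot as it stands.
- The arm moves only by the shell command python3 -m handwheel 'ROWS' [OPENING] [FORCE]. ROWS is JSON, a list of rows, each a list of 6 numbers: the shift along the tool's x, y, z in m, then the turn, a rotation vector about the tool's x, y, z in rad. A call has 1 to 8 rows; each row shifts and turns the commanded pose from where the row before left it, along the tool's axes as they then stand; what a row does not reach is not made up. A row lasts 1/10 s, in which the tool goes at most 50 mm and 8.59 degrees, less where a joint would pass 70% of its speed; a pose out of reach is approached as far as the arm can. A call with a gripper value outside its range is refused whole. OPENING is the opening, from 0 (shut) to 1 (fully open), set as the call begins (- or left out, the last holds). The fingers move at their own pace and stop on an object; FORCE is the grip in N (left out, the last holds). Time passes only in rows, so rows that do not move let the fingers close. It gives the time, the measured TCP pose, the force, the opening and the grip force at its end, in the units of the state.
- env.get_obs(): the state, without advancing time (a new reading comes with each control period).
- capture(name): name is "scene" or "side" or "wrist"; returns a dict with "image" (384x512x3 uint8, blue, green, red), "z_map" (384x512 float32, m along the optical axis (not along the pixel's ray), 0 where there is no reading), "camera_matrix" (3x3 intrinsics, pixels), "k1" (the pictures are not rectified: a ray, as slopes to the right and down, at radius r is drawn at 1 + k1 r^2 times it, then the intrinsics apply), "origin" and "attitude" of the camera in the world; the wrist camera has in their place "T_tool_cam" (4x4, takes a point from camera to tool coordinates, whose origin is the TCP and whose axes are the flange's). Camera axes: x right, y up, looking along -z (the intrinsics and any distortion apply to the point x, -y, -z); pixel columns grow to the right and rows downward; lengths in m; the calibration is good to about 2 mm. A picture is of the moment at which its call begins: read the wrist's pose just before it.
- close_job(): hands the job in; it is judged then, once.
The state is a dict: "time_s": time; "joint_pos": joint angles; "dq": joint speeds; "joint_efforts": joint torques, N m; "tcp_pos": TCP position; "ee_rot": TCP orientation; "wrist_force": force on the tool from outside, world axes, zero at the start; "wrist_torque": the same for the moment, N m; "width": finger opening in m; "grasp_force": force on a finger pad.
Only numpy, scipy, OpenCV 4.12 (cv2) and the standard library are available. Lean on these libraries where they do the work, as an engineer would, in place of code of your own. Each camera call takes 0.05 s, during which the arm holds its last target. There are 200 camera calls.

TASK

Load the budgie's white seed dispenser: stand one cork-brown seed plug fully down in pocket one and let go of it, then do the same with the other plug in pocket two (the pockets carry one, two or three raised pips; pocket one is the one next to the round hub). Only after that, take the winged drive key by its tab out of its cup, turn it until its four wings mesh with the cross slot in the hub, slide it down against the spring until its flange sits flush on the hub, and finish while still holding the key pressed fully home. Leave the other things on the table where they are.

Things in the scene. Friction and masses are not known exactly. Their poses are not given: they have to be found in the camera images.
- dispenser: Fixed white block, 84 (x) by 252 (y) by 45 mm high. Origin: under its middle, on the table; z up. Grey round hub (66 mm across, top 55 mm up) at y = -85 mm. Three open round pockets in a row, 35 mm wide, 25 mm deep, at y = -10 (one), 45 (two), 100 mm (three). Raised dark pips (1, 2, 3; 7 mm across) beside each pocket on its -x side, nearer the robot.
- pocket1 (a point): Centre of the floor of pocket one (one pip, next to the hub), 20 mm above the table; the pocket's mouth is 25 mm above this point. Axes as the dispenser's.
- pocket2 (a point): Centre of the floor of pocket two (two pips, the middle pocket), 20 mm above the table; its mouth is 25 mm above this point. Axes as the dispenser's.
- hub_mouth (a point): Centre of the cross slot, level with the hub's flat top, 55 mm above the table. x and y run along the slot's two arms (each 36 mm end to end, 13 mm wide; the key fits four ways, a quarter turn apart), z up. The hub turns only stiffly (0.15 N m) and stands at any angle to the dispenser. A black sprung plunger lies in the slot 12 mm below the mouth.
- plunger (a joint): How far the sprung plunger in the hub is pushed down, m: 0 at rest, about 0.018 with the key's flange flush, 0.022 at its stop. The spring pushes back with about 3 N at first and 8 to 9 N with the key home; let go, it lifts the key again.
- key: Loose grey drive key, 71 mm tall, 60 g, upright in the cup, any yaw. Origin: centre of its underside, z up. Stem: four-winged cross 30 mm tall, wings 8 mm thick, 30 mm tip to tip, along x and y. Then a flange 52 mm across, 5 mm thick (30 to 35 mm above origin), then a flat grip tab 34 mm long (x), 12 mm thick (y), 36 mm tall (35 to 71 mm above origin).
- key_flange (a point): Centre of the underside of the key's flange, 30 mm above the key's origin; axes as the key's.
- key_cup: Fixed small round white cup that the key stands in: 44 mm across, 24 mm tall, wall 3 mm, floor 4 mm thick. Origin under its centre, on the table.
- plug_a: Loose cork-brown seed plug, an upright cylinder 28 mm across and 42 mm tall, about 40 g; the two plugs are alike and either may go first. Origin: centre of its underside, z along its length.
- plug_a_center (a point): Centre of plug_a, 21 mm above its underside.
- plug_b: Loose seed plug like plug_a, 28 mm across, 42 mm tall. Origin: centre of its underside.
- plug_b_center (a point): Centre of plug_b, 21 mm above its underside.
- saucer: Loose pink ceramic saucer, 120 mm across, 18 mm high; leave alone. Origin under its centre.
- perch: Loose short natural branch perch lying flat, about 116 mm long along its x, 16 mm thick, with a small side twig; leave alone. Origin under its middle.
- cuttlebone: Loose off-white cuttlebone slab, 85 (x) by 30 by 10 mm, lying flat; leave alone. Origin under its centre.
- drinker: Loose white open drinking cup, 60 mm across, 50 mm tall; leave alone. Origin under its centre.

How it is judged:
On the way, in this order (a step that is already met when the one before it is completed fails the run):
1. a seed plug is seated in pocket one and let go, the key not yet at the hub (((horizontal distance between plug_a_center and pocket1 below 0.006 m and z of plug_a_center in the frame of pocket1 between 0.017 and 0.025 m and contact force between the fingers and plug_a below 0.1 N) or (horizontal distance between plug_b_center and pocket1 below 0.006 m and z of plug_b_center in the frame of pocket1 between 0.017 and 0.025 m and contact force between the fingers and plug_b below 0.1 N)) and distance between key_flange and hub_mouth above 0.08 m), for 0.2 s.
2. the other plug is seated in pocket two and let go, the key not yet at the hub ((((horizontal distance between plug_a_center and pocket1 below 0.006 m and z of plug_a_center in the frame of pocket1 between 0.017 and 0.025 m and contact force between the fingers and plug_a below 0.1 N) and (horizontal distance between plug_b_center and pocket2 below 0.006 m and z of plug_b_center in the frame of pocket2 between 0.017 and 0.025 m and contact force between the fingers and plug_b below 0.1 N)) or ((horizontal distance between plug_b_center and pocket1 below 0.006 m and z of plug_b_center in the frame of pocket1 between 0.017 and 0.025 m and contact force between the fingers and plug_b below 0.1 N) and (horizontal distance between plug_a_center and pocket2 below 0.006 m and z of plug_a_center in the frame of pocket2 between 0.017 and 0.025 m and contact force between the fingers and plug_a below 0.1 N))) and distance between key_flange and hub_mouth above 0.08 m), for 0.2 s.
3. the key's wings have meshed with the slot, more than 5 mm deep ((((horizontal distance between plug_a_center and pocket1 below 0.006 m and z of plug_a_center in the frame of pocket1 between 0.017 and 0.025 m and contact force between the fingers and plug_a below 0.1 N) and (horizontal distance between plug_b_center and pocket2 below 0.006 m and z of plug_b_center in the frame of pocket2 between 0.017 and 0.025 m and contact force between the fingers and plug_b below 0.1 N)) or ((horizontal distance between plug_b_center and pocket1 below 0.006 m and z of plug_b_center in the frame of pocket1 between 0.017 and 0.025 m and contact force between the fingers and plug_b below 0.1 N) and (horizontal distance between plug_a_center and pocket2 below 0.006 m and z of plug_a_center in the frame of pocket2 between 0.017 and 0.025 m and contact force between the fingers and plug_a below 0.1 N))) and horizontal distance between key_flange and hub_mouth below 0.004 m and angle between key's own z axis and vertical below 0.1 rad and (angle between the x axis of key_flange and the x axis of hub_mouth, either way round below 0.2 rad or angle between the x axis of key_flange and the y axis of hub_mouth, either way round below 0.2 rad) and z of key_flange in the frame of hub_mouth below 0.025 m), for 0.1 s.
At the end, for the whole second after the job is handed in: Plugs in pockets one and two, let go (within 6 mm of axis, 4 mm of seated height); key in hub: axis within 4 mm, tilt < 0.1 rad, wings within 0.2 rad of slots, flange at most 3 mm above hub, plunger down over 15 mm, fingers still on the key with over 2 N ((((horizontal distance between plug_a_center and pocket1 below 0.006 m and z of plug_a_center in the frame of pocket1 between 0.017 and 0.025 m and contact force between the fingers and plug_a below 0.1 N) and (horizontal distance between plug_b_center and pocket2 below 0.006 m and z of plug_b_center in the frame of pocket2 between 0.017 and 0.025 m and contact force between the fingers and plug_b below 0.1 N)) or ((horizontal distance between plug_b_center and pocket1 below 0.006 m and z of plug_b_center in the frame of pocket1 between 0.017 and 0.025 m and contact force between the fingers and plug_b below 0.1 N) and (horizontal distance between plug_a_center and pocket2 below 0.006 m and z of plug_a_center in the frame of pocket2 between 0.017 and 0.025 m and contact force between the fingers and plug_a below 0.1 N))) and horizontal distance between key_flange and hub_mouth below 0.004 m and angle between key's own z axis and vertical below 0.1 rad and (angle between the x axis of key_flange and the x axis of hub_mouth, either way round below 0.2 rad or angle between the x axis of key_flange and the y axis of hub_mouth, either way round below 0.2 rad) and z of key_flange in the frame of hub_mouth below 0.003 m and value of joint plunger above 0.015 m and contact force between the fingers and key above 2 N); the arm keeps its last pose, push and grip.
It fails at once if the saucer is pushed more than 30 mm from its place (distance of saucer from where it was at the start of the episode above 0.03 m).
It fails at once if the perch is pushed more than 30 mm from its place (distance of perch from where it was at the start of the episode above 0.03 m).
It fails at once if the cuttlebone is pushed more than 30 mm from its place (distance of cuttlebone from where it was at the start of the episode above 0.03 m).
It fails at once if the drinker is pushed more than 30 mm from its place (distance of drinker from where it was at the start of the episode above 0.03 m).
It also fails if it takes over 72 s, if anything falls off the work surface, if the arm or the gripper's body presses on something with over 40 N, if the wrist force passes 120 N, or if a joint passes its speed limit or range.

## Working session

There is one attempt and no reset: what is moved stays moved. The work goes in short steps, Python scripts to look and compute and a shell command to move; the robot and the scene stay as the last step left them, time stands still between calls to the robot, and variables do not carry over. Pictures are saved under pics/ and viewed, at most 10 in all, crops included, and the job is handed in when it is done.

```bash
mkdir -p pics; ls
cat > h.py <<'E'
import numpy as np, cv2
from scipy.spatial.transform import Rotation as R
from plant import env, capture
def quat(q): return R.from_quat([q[1],q[2],q[3],q[0]]).as_matrix()
def cam(name):
    o=env.get_obs(); c=capture(name)
    if 'T_tool_cam' in c:
        T=np.eye(4); T[:3,:3]=quat(o['ee_rot']); T[:3,3]=o['tcp_pos']; T=T@np.array(c['T_tool_cam'])
        c['P'],c['A']=T[:3,3],T[:3,:3]
    else:
        a=np.array(c['attitude']); c['P']=np.array(c['origin']); c['A']=a if a.shape==(3,3) else quat(a)
    return c
def rays(c,uv):
    uv=np.asarray(uv,float).reshape(-1,1,2)
    k=np.array([c['k1'],0,0,0,0],float)
    n=cv2.undistortPoints(uv,np.array(c['camera_matrix'],float),k,None,None,None)[:,0] if 0 else cv2.undistortPointsIter(uv,np.array(c['camera_matrix'],float),k,None,None,(3,50,1e-10))[:,0]
    return np.c_[n[:,0],-n[:,1],-np.ones(len(n))]@c['A'].T
def plane(c,uv,z):
    d=rays(c,uv); return c['P']+d*((z-c['P'][2])/d[:,2])[:,None]
def depth(c,uv):
    d=rays(c,uv); uv=np.asarray(uv).astype(int).reshape(-1,2)
    return c['P']+d*c['z_map'][uv[:,1],uv[:,0]][:,None]
E
python3 - <<'E'
from h import *
print(env.get_obs())
for n in ['scene','side','wrist']:
    c=cam(n); cv2.imwrite(f'pics/{n}0.png',c['image']); print(n,c['P'],c['A'].round(3).tolist(),c['camera_matrix'],c['k1'])
a=[cv2.imread(f'pics/{n}0.png') for n in ['scene','side']]
E
```

```text
pics
{'time_s': 0.0, 'joint_pos': array([-1.26102543e-01,  2.21239098e-01,  1.52763458e+00, -2.70061641e-05,
        1.39468104e+00, -1.26120158e-01]), 'dq': array([-0.00034239, -0.00058854, -0.00113098, -0.00129384,  0.00067696,
        0.00035866]), 'joint_efforts': array([-1.67445501e-05, -4.94609964e+01, -3.87383544e+01,  6.99962187e-02,
        5.70271199e-02, -1.42064664e-04]), 'tcp_pos': array([6.24507192e-01, 4.97435317e-05, 2.91116663e-01]), 'ee_rot': array([-7.67292698e-04,  7.07098531e-01,  7.07114351e-01, -6.11439314e-04]), 'wrist_force': array([ 0.2393892 , -0.36666721,  0.55062792]), 'wrist_torque': array([ 0.00307215,  0.01767685, -0.02921848]), 'grasp_force': 0.0, 'width': 0.08708752217645012}
scene [0.82301524 0.49462528 0.9414128 ] [[-0.869, -0.411, 0.277], [0.495, -0.735, 0.463], [0.013, 0.539, 0.842]] [[347.30186708   0.         255.55058804]
 [  0.         347.30186708 198.04365912]
 [  0.           0.           1.        ]] 0.01806917842278009
side [ 0.05521919 -0.50863493  0.71963727] [[0.752, 0.425, -0.504], [-0.659, 0.509, -0.554], [0.021, 0.749, 0.662]] [[398.58339505   0.         245.23146292]
 [  0.         398.58339505 194.7941628 ]
 [  0.           0.           1.        ]] 0.04799565004009284
wrist [0.62518278 0.08120687 0.38237815] [[1.0, -0.001, 0.001], [0.0, 0.956, 0.294], [-0.001, -0.294, 0.956]] [[282.00402758   0.         256.70351493]
 [  0.         282.00402758 190.98403091]
 [  0.           0.           1.        ]] 0.01746603763276086
```

View pics/scene0.png

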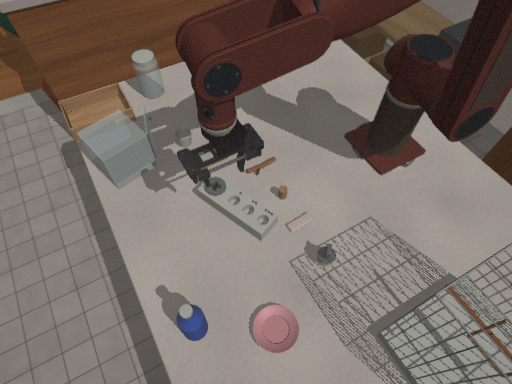

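View pics/side0.png

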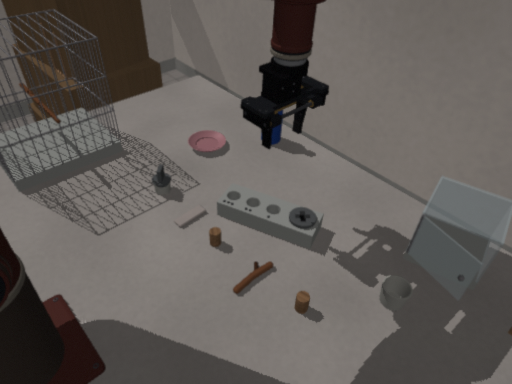

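Scene view: dispenser with hub (214,186) and pockets (234,200), (248,210), (263,219); one plug at (283,192); key at (327,255); the gripper hides the other plug. The side view shows both plugs (215,236), (302,301), hub (303,217), pockets (273,210), (253,202), (233,195) and key (162,182).

Run:
```python
from h import *
np.set_printoptions(precision=4,suppress=True)
c=cam('side'); s=cam('scene')
print('side plugs top',plane(c,[(215.5,231),(302.5,295)],.042))
print('side pockets',plane(c,[(273,210),(253,202.),(233,195)],.045),'hub',plane(c,[(303,216)],.055))
print('side keytabtop',plane(c,[(161,167)],.075),'flange',plane(c,[(161,181)],.039))
print('scene plug',plane(s,[(283,188.5)],.042),'pockets',plane(s,[(234,200),(248,210),(263,219)],.045),'hub',plane(s,[(214,185)],.055),'key',plane(s,[(328,246)],.075),plane(s,[(326,255)],.039))
print('perch',plane(c,[(237,288),(271,266),(257,265)],.01),'drinker',plane(c,[(396,288)],.05),'cuttle',plane(c,[(192,215)],.01), 'saucer',plane(c,[(207,143)],.018))
```

```text
side plugs top [[ 0.4342  0.0071  0.042 ]
 [ 0.4595 -0.2426  0.042 ]]
side pockets [[ 0.5837 -0.0303  0.045 ]
 [ 0.5655  0.0228  0.045 ]
 [ 0.544   0.0752  0.045 ]] hub [[ 0.6164 -0.0982  0.055 ]]
side keytabtop [[0.4483 0.2551 0.075 ]] flange [[0.4375 0.2459 0.039 ]]
scene plug [[0.4349 0.0113 0.042 ]] pockets [[ 0.5895 -0.0241  0.045 ]
 [ 0.5694  0.0278  0.045 ]
 [ 0.5458  0.0764  0.045 ]] hub [[ 0.6206 -0.0972  0.055 ]] key [[0.4428 0.2496 0.075 ]] [[0.4482 0.259  0.039 ]]
perch [[ 0.3852 -0.1282  0.01  ]
 [ 0.481  -0.1327  0.01  ]
 [ 0.459  -0.1104  0.01  ]] drinker [[ 0.6113 -0.3554  0.05  ]] cuttle [[0.4408 0.1133 0.01  ]] saucer [[0.6576 0.3365 0.018 ]]
```

View pics/wrist0.png

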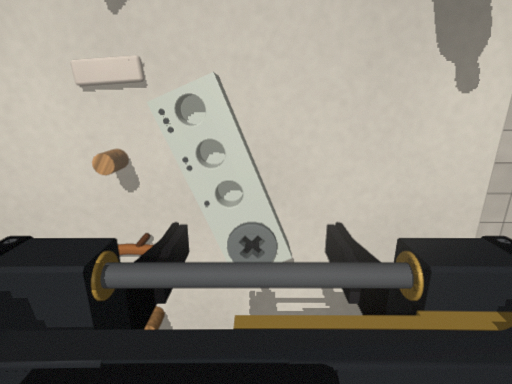

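The wrist view (right = +x, up = +y) shows pockets at (190,109), (210,153), (229,193), the hub slot at (252,245), and plug at (104,161), which is leaning due to perspective.

Run:
```python
from h import *
np.set_printoptions(precision=4,suppress=True)
c=cam('wrist'); im=c['image']; g=cv2.cvtColor(im,cv2.COLOR_BGR2GRAY)
# dispenser mask: greenish white
b,gg,r=[im[...,i].astype(int) for i in range(3)]
P=plane(c,[(190,109),(210,153),(229,193)],.045); H=plane(c,[(252,245)],.055)
print(P,H)
# hub: dark grey blob; slot: darker
sub=g[215:270,222:285]; print(np.percentile(sub,[2,5,10,20,40,60]))
m=np.zeros_like(g); m[225:265,232:275]=(g[225:265,232:275]<45)*255
print([(t,(g[225:265,232:275]<t).sum()) for t in (25,35,45,55,65,80)])
# depth-based: points in hub top
vv,uu=np.mgrid[60:275,130:300]; uv=np.c_[uu.ravel(),vv.ravel()]
X=depth(c,uv+0.0); ok=c['z_map'][uv[:,1],uv[:,0]]>0
h=X[ok&(abs(X[:,2]-.055)<.003)]; print('hubtop',len(h),np.median(h,0),cv2.minEnclosingCircle(h[:,:2].astype(np.float32)))
d=X[ok&(abs(X[:,2]-.045)<.003)]; print('block',len(d),cv2.minAreaRect(d[:,:2].astype(np.float32)))
cv2.imwrite('pics/z1.png',cv2.resize(im[200:290,190:310],None,fx=5,fy=5,interpolation=cv2.INTER_CUBIC))
hsv=cv2.cvtColor(im,cv2.COLOR_BGR2HSV); w=cv2.inRange(hsv,(3,80,40),(22,255,255)); n,_,st,ce=cv2.connectedComponentsWithStats(w); print([(s.tolist(),q) for s,q in zip(st,ce) if s[4]>80])
uvp=np.c_[[ (u,v) for v in range(145,178) for u in range(88,135) if w[v,u]]]; Xp=depth(c,uvp+0.); t=Xp[Xp[:,2]>.039]; print('plug top',len(t),t.mean(0),cv2.minEnclosingCircle(t[:,:2].astype(np.float32)))
```

```text
[[ 0.5487  0.0758  0.045 ]
 [ 0.5691  0.0251  0.045 ]
 [ 0.5905 -0.0253  0.045 ]] [[ 0.6192 -0.0926  0.055 ]]
[ 46.  55.  73.  85. 111. 116.]
[(25, np.int64(0)), (35, np.int64(0)), (45, np.int64(47)), (55, np.int64(170)), (65, np.int64(216)), (80, np.int64(430))]
hubtop 1208 [ 0.618  -0.0897  0.0536] ((0.6182037591934204, -0.09515348821878433), 0.033118680119514465)
block 9144 ((0.585342526435852, -0.017037883400917053), (0.08460412174463272, 0.25302454829216003), 22.422832489013672)
[([0, 0, 512, 384, 189315], array([253.3171, 187.5358])), ([92, 149, 35, 26, 626], array([108.385 , 161.3147])), ([117, 234, 37, 21, 400], array([135.12 , 246.755])), ([90, 250, 29, 51, 702], array([101.2322, 275.6239])), ([396, 251, 28, 50, 724], array([412.3204, 275.9475])), ([144, 306, 20, 24, 288], array([154.5451, 319.0174])), ([234, 310, 278, 21, 4553], array([382.3042, 321.1652]))]
plug top 370 [0.4393 0.0118 0.045 ] ((0.5244991183280945, 0.04393938556313515), 0.10756789892911911)
```

Run:
```python
from h import *
np.set_printoptions(precision=4,suppress=True)
for n,win in (('side',[(195,220,235,255),(285,285,320,320)]),('scene',[(270,180,295,205)])):
    c=cam(n); hsv=cv2.cvtColor(c['image'],cv2.COLOR_BGR2HSV); w=cv2.inRange(hsv,(3,80,40),(22,255,255))
    for x0,y0,x1,y1 in win:
        v,u=np.nonzero(w[y0:y1,x0:x1]); uv=np.c_[u+x0,v+y0]
        X=depth(c,uv+0.); X=X[(X[:,2]>.01)&(X[:,2]<.06)]; t=X[X[:,2]>.04]
        print(n,len(uv),len(t),cv2.minEnclosingCircle(t[:,:2].astype(np.float32)), 'zmax',X[:,2].max(),'mid-blob ray at z=.021',plane(c,[((u.min()+u.max())/2+x0,(v.min()+v.max())/2+y0)],.021)[0])
```

```text
side 179 65 ((0.4336196184158325, 0.008260964415967464), 0.013051280751824379) zmax 0.04445766804782525 mid-blob ray at z=.021 [0.4331 0.0086 0.021 ]
side 258 91 ((0.4577931761741638, -0.24460774660110474), 0.013417062349617481) zmax 0.04378430532197519 mid-blob ray at z=.021 [ 0.459 -0.245  0.021]
scene 81 39 ((0.436812162399292, 0.012858900241553783), 0.012865050695836544) zmax 0.04477293560820361 mid-blob ray at z=.021 [0.4344 0.0106 0.021 ]
```

```bash
python3 -m handwheel '[[0.0015,-0.027,0.013,0,0,0],[0.0015,-0.027,0.013,0,0,0],[0.0015,-0.027,0.013,0,0,0],[0.0015,-0.027,0.013,0,0,0],[0.0015,-0.027,0.013,0,0,0],[0.0015,-0.027,0.013,0,0,0],[0.0015,-0.027,0.013,0,0,0],[0,0,0,0,0,0]]' 1 10
cat >> h.py <<'E'
np.set_printoptions(precision=4,suppress=True)
def top(c,x,y,z0,z1,r=.03):
    "robust centre of the surface between z0 and z1 within r of x,y"
    vv,uu=np.mgrid[0:384,0:512]; uv=np.c_[uu.ravel(),vv.ravel()]; X=depth(c,uv+0.)
    k=(c['z_map'].ravel()>0)&(X[:,2]>z0)&(X[:,2]<z1)&(np.hypot(X[:,0]-x,X[:,1]-y)<r)
    X=X[k]; e=cv2.minEnclosingCircle(X[:,:2].astype(np.float32)); return X,uv[k],e
E
python3 - <<'E'
from h import *
c=cam('wrist'); X,uv,e=top(c,.4355,.0105,.03,.055); print(len(X),X.mean(0),e,np.ptp(X[:,:2],axis=0)); cv2.imwrite('pics/w2.png',c['image'])
zt=np.median(X[:,2]); u=cv2.minEnclosingCircle(uv.astype(np.float32)); print(zt,u,plane(c,[u[0]],.042)); print(env.get_obs()['tcp_pos'])
E
```

```text
time_s: 1.2
tcp_pos: [0.4318, 0.0112, 0.1985]
ee_rot: [-0.003, 0.707, 0.707, -0.002]
wrist_force: [-0.3, 0.0, -1.0]
width: 0.0872
grasp_force: 0.0
709 [0.4354 0.0123 0.0398] ((0.43550825119018555, 0.010857241228222847), 0.014044065028429031) [0.0264 0.0272]
0.04027913817287557 ((261.0128173828125, 194.42308044433594), 15.269463539123535) [[0.4355 0.013  0.042 ]]
[0.4343 0.0108 0.2003]
```

```bash
python3 -m handwheel '[[0.001,0.001,0.025,0,0,0],[0,0,0.03,0,0,0],[0,0,0.03,0,0,0],[0,0,0.014,0,0,0],[0,0,0,0,0,0],[0,0,0,0,0,0],[0,0,0,0,0,0]]' && python3 -m handwheel '[[0,0,0,0,0,0],[0,0,0,0,0,0],[0,0,0,0,0,0],[0,0,0,0,0,0],[0,0,0,0,0,0],[0,0,0,0,0,0],[0,0,0,0,0,0],[0,0,0,0,0,0]]' 0.2 10
```

```text
time_s: 1.95
tcp_pos: [0.4387, 0.0113, 0.1038]
ee_rot: [0.001, 0.707, 0.707, 0.001]
wrist_force: [0.4, 0.3, 0.3]
width: 0.0872
grasp_force: 0.0
time_s: 2.75
tcp_pos: [0.437, 0.0115, 0.1022]
ee_rot: [-0.0, 0.707, 0.707, -0.0]
wrist_force: [0.2, 0.2, -0.0]
width: 0.0308
grasp_force: 0.1
```

```bash
python3 -m handwheel '[[0,0,0,0,0,0],[0,0,0,0,0,0],[0,0,0,0,0,0]]' 0.1 12 && python3 -m handwheel '[[0,0,-0.03,0,0,0],[0,0,-0.03,0,0,0],[0,0,0,0,0,0]]'; python3 -c "
from plant import env;o=env.get_obs();print(o['tcp_pos'],o['width'],o['grasp_force'])"
```

```text
time_s: 3.05
tcp_pos: [0.4369, 0.0115, 0.1022]
ee_rot: [-0.0, 0.707, 0.707, -0.0]
wrist_force: [-0.4, -0.8, -0.4]
width: 0.0272
grasp_force: 12.0
time_s: 3.35
tcp_pos: [0.4398, 0.0111, 0.1662]
ee_rot: [0.003, 0.707, 0.707, 0.002]
wrist_force: [0.8, 0.7, -0.6]
width: 0.0274
grasp_force: 12.0
[0.43975151 0.01111899 0.16622132] 0.02739920384044695 11.991717964410782
```

```bash
python3 -m handwheel '[[-0.006,0.025,0,0,0,0],[-0.006,0.025,0,0,0,0],[-0.006,0.025,0,0,0,0],[-0.006,0.025,0,0,0,0],[-0.007,0.026,0,0,0,0],[-0.007,0.026,0,0,0,0],[0,0,0,0,0,0],[0,0,0,0,0,0]]' && python3 -m handwheel '[[0,0,0,0,0,-0.098],[0,0,0,0,0,-0.098],[0,0,0,0,0,-0.098],[0,0,0,0,0,-0.098],[0,0,0,0,0,0],[0,0,0,0,0,0],[0,0,0,0,0,0]]'
python3 - <<'E'
from h import *
o=env.get_obs(); print(o['tcp_pos'],o['width'],R.from_matrix(quat(o['ee_rot'])).as_matrix()); c=cam('wrist'); cv2.imwrite('pics/w3.png',c['image'])
T=np.array([.5892,-.0263]); M=quat(o['ee_rot']); print('tool move',M.T@np.r_[T-o['tcp_pos'][:2],0])
vv,uu=np.mgrid[0:384,0:512]; uv=np.c_[uu.ravel(),vv.ravel()]; X=depth(c,uv+0.); d=X[(c['z_map'].ravel()>0)&(abs(X[:,2]-.045)<.003)]
print('block',cv2.minAreaRect(d[:,:2].astype(np.float32)))
X,u,e=top(c,.59,-.03,.09,.125,.03); print('plug',len(X),e,X.mean(0))
E
```

```text
time_s: 4.15
tcp_pos: [0.5884, -0.0265, 0.1608]
ee_rot: [-0.001, 0.707, 0.707, -0.001]
wrist_force: [-0.7, 0.6, -0.3]
width: 0.0273
grasp_force: 12.0
time_s: 4.85
tcp_pos: [0.5885, -0.0263, 0.1621]
ee_rot: [-0.0, 0.557, 0.831, -0.0]
wrist_force: [0.1, -0.7, -0.4]
width: 0.0272
grasp_force: 12.0
[ 0.5885 -0.0263  0.1621] 0.027217476154159287 [[-0.3804  0.9248 -0.0004]
 [ 0.9248  0.3804  0.0001]
 [ 0.0003 -0.0003 -1.    ]]
tool move [-0.0003  0.0006 -0.    ]
block ((0.5821241140365601, -0.009008437395095825), (0.08442480862140656, 0.2358282506465912), 22.352046966552734)
plug 2816 ((0.5854674577713013, -0.016624918207526207), 0.025100400671362877) [ 0.5872 -0.0218  0.104 ]
```

View pics/w3.png

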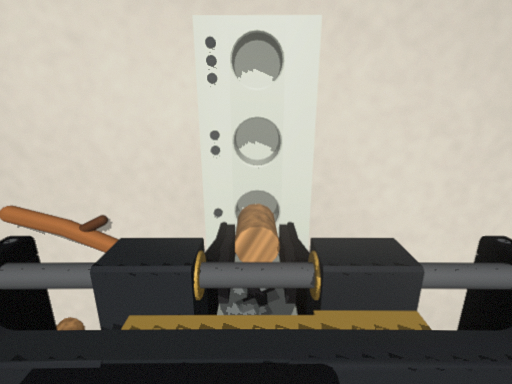

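The plug is held centred at (257,235), with pocket one just behind it at (257,205) and the row straight up the image. It is aligned, so I lower it.

```bash
python3 -m handwheel '[[0,0.0005,0.012,0,0,0],[0,0,0.012,0,0,0],[0,0,0.008,0,0,0],[0,0,0.005,0,0,0],[0,0,0.002,0,0,0],[0,0,0,0,0,0],[0,0,0,0,0,0]]'
```

```text
time_s: 5.6
tcp_pos: [0.5898, -0.0264, 0.1235]
ee_rot: [0.0, 0.556, 0.831, 0.0]
wrist_force: [0.2, -0.8, -0.1]
width: 0.027
grasp_force: 12.0
```

Free descent into the pocket; release with a partial opening and lift.

```bash
python3 -m handwheel '[[0,0,0.001,0,0,0],[0,0,0,0,0,0],[0,0,0,0,0,0],[0,0,0,0,0,0],[0,0,0,0,0,0]]' 0.55 && python3 -m handwheel '[[0,0,-0.02,0,0,0],[0,0,-0.025,0,0,0],[0,0,-0.025,0,0,0],[0,0,0,0,0,0],[0,0,0,0,0,0]]' 1
python3 - <<'E'
from h import *
c=cam('wrist'); cv2.imwrite('pics/w4.png',c['image'])
X,u,e=top(c,.5892,-.0263,.055,.075,.03); print('plug',len(X),e,X.mean(0),np.ptp(X,axis=0)); print(env.get_obs()['tcp_pos'])
E
```

```text
time_s: 6.1
tcp_pos: [0.5895, -0.0263, 0.1224]
ee_rot: [0.0, 0.556, 0.831, 0.0]
wrist_force: [0.5, 0.5, 0.2]
width: 0.0472
grasp_force: 0.0
time_s: 6.6
tcp_pos: [0.5897, -0.0264, 0.1926]
ee_rot: [0.001, 0.556, 0.831, 0.0]
wrist_force: [-0.1, 0.3, -0.7]
width: 0.0798
grasp_force: 0.0
plug 818 ((0.5901393890380859, -0.027055442333221436), 0.013876443728804588) [ 0.5899 -0.0264  0.0603] [0.0271 0.0271 0.0074]
[ 0.589  -0.0263  0.1914]
```

```bash
python3 -m handwheel '[[-0.019,-0.0255,0,0,0,0],[-0.019,-0.0255,0,0,0,0],[-0.019,-0.0255,0,0,0,0],[-0.019,-0.0255,0,0,0,0],[-0.019,-0.0255,0,0,0,0],[-0.019,-0.0255,0,0,0,0],[-0.019,-0.0255,0,0,0,0],[-0.019,-0.0255,0,0,0,0]]' && python3 -m handwheel '[[0,0,0,0,0,0],[0,0,0,0,0,0],[0,0,0,0,0,0]]'
python3 - <<'E'
from h import *
o=env.get_obs();c=cam('wrist'); cv2.imwrite('pics/w5.png',c['image'])
X,u,e=top(c,.458,-.2448,.03,.055,.03); print('plug',len(X),e,X.mean(0),np.ptp(X,axis=0)); print(o['tcp_pos'])
print(quat(o['ee_rot']).T@(np.r_[X.mean(0)[:2],.1022]-o['tcp_pos']))
E
```

```text
time_s: 7.45
tcp_pos: [0.4574, -0.2451, 0.1904]
ee_rot: [-0.002, 0.556, 0.831, 0.0]
wrist_force: [0.9, 0.1, 1.1]
width: 0.0873
grasp_force: 0.0
time_s: 7.75
tcp_pos: [0.4589, -0.2438, 0.1913]
ee_rot: [-0.001, 0.556, 0.831, 0.0]
wrist_force: [0.8, 0.9, 0.1]
width: 0.0871
grasp_force: 0.0
plug 751 ((0.46008798480033875, -0.243588387966156), 0.01400885358452797) [ 0.4596 -0.2423  0.0399] [0.0271 0.0275 0.0128]
[ 0.4589 -0.2438  0.1913]
[0.0009 0.0013 0.0891]
```

```bash
python3 -m handwheel '[[0.001,0.001,0.025,0,0,0],[0,0,0.03,0,0,0],[0,0,0.025,0,0,0],[0,0,0.009,0,0,0],[0,0,0,0,0,0],[0,0,0,0,0,0],[0,0,0,0,0,0]]' && python3 -m handwheel '[[0,0,0,0,0,0],[0,0,0,0,0,0],[0,0,0,0,0,0],[0,0,0,0,0,0],[0,0,0,0,0,0],[0,0,0,0,0,0],[0,0,0,0,0,0],[0,0,0,0,0,0]]' 0.1 12 && python3 -m handwheel '[[0,0,0,0,0,0],[0,0,0,0,0,0],[0,0,0,0,0,0],[0,0,0,0,0,0]]'
```

```text
time_s: 8.5
tcp_pos: [0.4607, -0.2439, 0.1048]
ee_rot: [0.001, 0.556, 0.831, -0.0]
wrist_force: [0.6, 0.4, 0.3]
width: 0.0872
grasp_force: 0.0
time_s: 9.3
tcp_pos: [0.4595, -0.2434, 0.1032]
ee_rot: [-0.0, 0.556, 0.831, -0.0]
wrist_force: [0.4, -0.3, 0.1]
width: 0.0309
grasp_force: 0.0
time_s: 9.7
tcp_pos: [0.4595, -0.2434, 0.1032]
ee_rot: [-0.0, 0.556, 0.831, -0.0]
wrist_force: [-0.0, -1.7, 1.0]
width: 0.0271
grasp_force: 12.0
```

```bash
python3 -m handwheel '[[0,0,-0.03,0,0,0],[0,0,-0.03,0,0,0],[0,0,-0.02,0,0,0],[0,0,0,0,0,0]]' && python3 -m handwheel '[[0.0258,0.0253,0,0,0,0],[0.0258,0.0253,0,0,0,0],[0.0258,0.0253,0,0,0,0],[0.0258,0.0253,0,0,0,0],[0.0258,0.0253,0,0,0,0],[0.0258,0.0253,0,0,0,0],[0.0258,0.0253,0,0,0,0],[0.0258,0.0253,0,0,0,0]]' && python3 -m handwheel '[[0,0,0.01,0,0,0],[0,0,0.01,0,0,0],[0,0,0,0,0,0],[0,0,0,0,0,0],[0,0,0,0,0,0]]'
python3 - <<'E'
from h import *
o=env.get_obs();c=cam('wrist'); cv2.imwrite('pics/w6.png',c['image'])
print(o['tcp_pos'],quat(o['ee_rot']).T@(np.r_[.5682,.0246,.1232]-o['tcp_pos']))
E
```

```text
time_s: 10.1
tcp_pos: [0.4613, -0.2447, 0.1867]
ee_rot: [0.003, 0.556, 0.831, -0.0]
wrist_force: [1.0, -0.5, -0.8]
width: 0.0272
grasp_force: 12.0
time_s: 10.9
tcp_pos: [0.5674, 0.0262, 0.1815]
ee_rot: [-0.001, 0.556, 0.831, -0.0]
wrist_force: [0.2, 0.5, 0.8]
width: 0.0273
grasp_force: 12.0
time_s: 11.4
tcp_pos: [0.5676, 0.0236, 0.1633]
ee_rot: [0.0, 0.556, 0.831, -0.0]
wrist_force: [0.2, 0.6, 0.6]
width: 0.0274
grasp_force: 12.0
[0.5676 0.0236 0.1633] [0.0007 0.0009 0.0401]
```

View pics/w6.png

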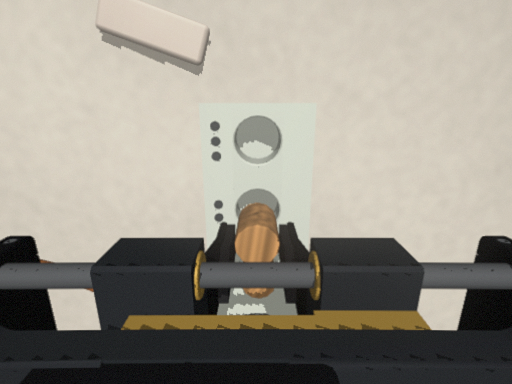

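The plug (258,235) lines up with pocket two (258,208), and the other plug is in pocket one below it. Lowering.

```bash
python3 -m handwheel '[[0.0005,0.001,0.012,0,0,0],[0,0,0.012,0,0,0],[0,0,0.008,0,0,0],[0,0,0.005,0,0,0],[0,0,0.002,0,0,0],[0,0,0,0,0,0],[0,0,0,0,0,0]]' && python3 -m handwheel '[[0,0,0.001,0,0,0],[0,0,0,0,0,0],[0,0,0,0,0,0],[0,0,0,0,0,0],[0,0,0,0,0,0]]' 0.55 && python3 -m handwheel '[[0,0,-0.02,0,0,0],[0,0,-0.025,0,0,0],[0,0,-0.025,0,0,0],[0,0,0,0,0,0],[0,0,0,0,0,0],[0,0,0,0,0,0]]' 1
python3 - <<'E'
from h import *
c=cam('wrist'); 
for p in ((.5892,-.0263),(.5682,.0246)):
    X,u,e=top(c,*p,.055,.08,.025); print('plug',len(X),e,X.mean(0),np.ptp(X,axis=0))
o=env.get_obs(); print(o['tcp_pos'],o['joint_pos'])
# key from scene and side by depth
for n in ('scene','side'):
    c=cam(n); X,u,e=top(c,.443,.252,.03,.09,.045)
    t=X[X[:,2]>.066]; print(n,len(t),t.mean(0),cv2.minAreaRect(t[:,:2].astype(np.float32)))
    f=X[abs(X[:,2]-.039)<.004]; print('flange',len(f),cv2.minEnclosingCircle(f[:,:2].astype(np.float32)))
E
```

```text
time_s: 12.15
tcp_pos: [0.5688, 0.0255, 0.1245]
ee_rot: [0.0, 0.556, 0.831, 0.0]
wrist_force: [-0.5, 0.9, -0.1]
width: 0.0273
grasp_force: 12.0
time_s: 12.65
tcp_pos: [0.5685, 0.0255, 0.1233]
ee_rot: [0.0, 0.556, 0.831, 0.0]
wrist_force: [0.6, -0.4, -0.0]
width: 0.0469
grasp_force: 0.0
time_s: 13.25
tcp_pos: [0.5676, 0.0256, 0.1918]
ee_rot: [-0.001, 0.556, 0.831, -0.001]
wrist_force: [-0.5, -0.1, 0.5]
width: 0.0843
grasp_force: 0.0
plug 256 ((0.5883710980415344, -0.022658035159111023), 0.012776670046150684) [ 0.5871 -0.0192  0.0598] [0.0234 0.0146 0.0078]
plug 818 ((0.5694987773895264, 0.025478413328528404), 0.013960331678390503) [0.5693 0.0261 0.0603] [0.0267 0.0274 0.0076]
[0.5675 0.0256 0.1916] [-0.0937  0.1808  1.7693  0.      1.1942 -0.4857]
scene 55 [0.4483 0.2592 0.0744] ((0.44737508893013, 0.2583261728286743), (0.03394193947315216, 0.011515195481479168), 46.29289627075195)
flange 187 ((0.4467058777809143, 0.2590882480144501), 0.02637934312224388)
side 54 [0.444  0.253  0.0727] ((0.4447471499443054, 0.25478556752204895), (0.03667018562555313, 0.01150433998554945), 43.93603515625)
flange 157 ((0.44327035546302795, 0.2559509575366974), 0.027087977156043053)
```

```bash
python3 -m handwheel '[[0.0325,-0.003,-0.004,0,0,0],[0.0325,-0.003,-0.004,0,0,0],[0.0325,-0.003,-0.004,0,0,0],[0.0325,-0.003,-0.004,0,0,0],[0.0325,-0.003,-0.004,0,0,0],[0.0325,-0.003,-0.004,0,0,0],[0.0325,-0.003,-0.004,0,0,0],[0.0325,-0.003,-0.004,0,0,0]]' && python3 -m handwheel '[[0,0,0,0,0,0],[0,0,0,0,0,0],[0,0,0,0,0,0],[0,0,0,0,0,0]]'
python3 - <<'E'
from h import *
o=env.get_obs();c=cam('wrist'); cv2.imwrite('pics/w7.png',c['image'])
print(o['tcp_pos'],o['joint_pos'])
X,u,e=top(c,.4455,.2565,.03,.09,.045); t=X[X[:,2]>.066]; r=cv2.minAreaRect(t[:,:2].astype(np.float32)); print(len(t),t.mean(0),r)
q=t[:,:2]-t[:,:2].mean(0); w,v=np.linalg.eigh(q.T@q); print('long axis',v[:,1],np.degrees(np.arctan2(v[1,1],v[0,1])))
f=X[abs(X[:,2]-.039)<.004]; print('flange',len(f),cv2.minEnclosingCircle(f[:,:2].astype(np.float32)))
M=quat(o['ee_rot']); a=np.degrees(np.arctan2(M[1,1],M[0,1])); print('tool y angle',a,'tool move',M.T@(np.r_[r[0],.112]-o['tcp_pos']))
E
```

```text
time_s: 14.2
tcp_pos: [0.4459, 0.2575, 0.2246]
ee_rot: [-0.0, 0.556, 0.831, -0.0]
wrist_force: [-0.1, 0.5, -0.2]
width: 0.0872
grasp_force: 0.0
time_s: 14.6
tcp_pos: [0.4473, 0.2556, 0.2248]
ee_rot: [-0.0, 0.556, 0.831, -0.0]
wrist_force: [-0.8, 0.2, 0.4]
width: 0.087
grasp_force: 0.0
[0.4473 0.2556 0.2248] [ 0.3661  0.0177  1.8788 -0.0003  1.2458 -0.0243]
518 [0.4451 0.2584 0.0728] ((0.4455002248287201, 0.2573137581348419), (0.03402847424149513, 0.012399675324559212), 44.68007278442383)
long axis [-0.7093 -0.7049] -135.17865345443093
flange 1179 ((0.4454464018344879, 0.2574149966239929), 0.02600972354412079)
tool y angle 22.37819409810627 tool move [ 0.0023 -0.001   0.1128]
```

View pics/w7.png

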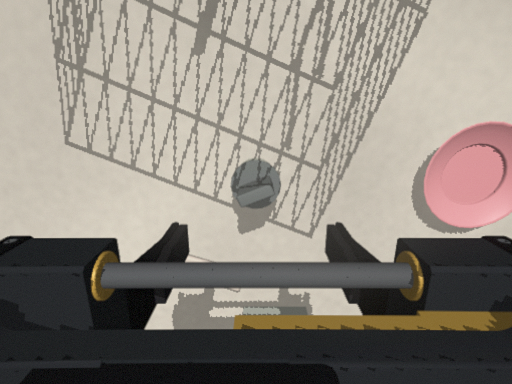

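The key's tab is at (254,183), long axis about 45° in world, and it stands clear of the saucer (475,175).

```bash
python3 -m handwheel '[[0.0023,-0.001,0,0,0,0.147],[0,0,0,0,0,0.147],[0,0,0,0,0,0.147],[0,0,0,0,0,0.147],[0,0,0,0,0,0.147],[0,0,0,0,0,0.147],[0,0,0,0,0,0.147],[0,0,0,0,0,0.147]]' && python3 -m handwheel '[[0,0,0.02,0,0,0],[0,0,0,0,0,0],[0,0,0,0,0,0],[0,0,0,0,0,0],[0,0,0,0,0,0]]'
python3 - <<'E'
from h import *
o=env.get_obs();c=cam('wrist'); cv2.imwrite('pics/w8.png',c['image'])
X,u,e=top(c,.4455,.2574,.03,.09,.045); t=X[X[:,2]>.066]; r=cv2.minAreaRect(t[:,:2].astype(np.float32)); print(len(t),r)
f=X[abs(X[:,2]-.039)<.004]; print('flange',len(f),cv2.minEnclosingCircle(f[:,:2].astype(np.float32)))
M=quat(o['ee_rot']); a=np.degrees(np.arctan2(M[1,1],M[0,1])); print('tool y angle',a,'tool move',M.T@(np.r_[.4455,.2574,.112]-o['tcp_pos']),M.T@(np.r_[r[0],.112]-o['tcp_pos']))
E
```

```text
time_s: 15.45
tcp_pos: [0.4456, 0.2576, 0.2251]
ee_rot: [0.0, 0.925, 0.38, -0.0]
wrist_force: [-0.2, -0.4, 0.1]
width: 0.0874
grasp_force: 0.0
time_s: 15.95
tcp_pos: [0.4457, 0.2584, 0.2061]
ee_rot: [0.0, 0.924, 0.383, 0.001]
wrist_force: [-0.2, 0.3, 0.7]
width: 0.0867
grasp_force: 0.0
537 ((0.44666439294815063, 0.25777727365493774), (0.033012352883815765, 0.011198275722563267), 44.99573516845703)
flange 1573 ((0.4461124837398529, 0.25747397541999817), 0.026026103645563126)
tool y angle -44.922874009193194 tool move [-0.0009  0.0006  0.0941] [0.0002 0.0011 0.0941]
```

```bash
python3 -m handwheel '[[-0.0003,0.0008,0.025,0,0,0],[0,0,0.03,0,0,0],[0,0,0.025,0,0,0],[0,0,0.012,0,0,0],[0,0,0,0,0,0],[0,0,0,0,0,0],[0,0,0,0,0,0],[0,0,0,0,0,0]]' && python3 -m handwheel '[[0,0,0,0,0,0],[0,0,0,0,0,0],[0,0,0,0,0,0],[0,0,0,0,0,0],[0,0,0,0,0,0],[0,0,0,0,0,0],[0,0,0,0,0,0],[0,0,0,0,0,0]]' 0 40 && python3 -m handwheel '[[0,0,0,0,0,0],[0,0,0,0,0,0],[0,0,0,0,0,0],[0,0,0,0,0,0],[0,0,0,0,0,0],[0,0,0,0,0,0]]'
```

```text
time_s: 16.8
tcp_pos: [0.4465, 0.258, 0.1147]
ee_rot: [0.0, 0.924, 0.383, 0.001]
wrist_force: [1.2, 0.1, -0.6]
width: 0.0873
grasp_force: 0.0
time_s: 17.6
tcp_pos: [0.4455, 0.2576, 0.1132]
ee_rot: [-0.0, 0.924, 0.383, -0.0]
wrist_force: [-0.5, 0.4, -0.6]
width: 0.0315
grasp_force: 0.0
time_s: 18.2
tcp_pos: [0.4455, 0.2576, 0.1132]
ee_rot: [-0.0, 0.924, 0.383, -0.0]
wrist_force: [-0.6, 0.4, 0.7]
width: 0.0119
grasp_force: 40.0
```

```bash
python3 -m handwheel '[[0,0,-0.015,0,0,0],[0,0,-0.025,0,0,0],[0,0,-0.03,0,0,0],[0,0,-0.03,0,0,0],[0,0,-0.01,0,0,0],[0,0,0,0,0,0]]' && python3 -m handwheel '[[-0.0156,0.0265,0,0,0,0],[-0.0156,0.0265,0,0,0,0],[-0.0156,0.0265,0,0,0,0],[-0.0156,0.0265,0,0,0,0],[-0.0156,0.0265,0,0,0,0],[-0.0156,0.0265,0,0,0,0],[-0.0156,0.0265,0,0,0,0]]' && python3 -m handwheel '[[-0.0156,0.0265,0,0,0,0],[-0.0156,0.0265,0,0,0,0],[-0.0156,0.0265,0,0,0,0],[-0.0156,0.0265,0,0,0,0],[-0.0156,0.0265,0,0,0,0],[-0.0156,0.0265,0,0,0,0],[-0.0156,0.0265,0,0,0,0]]' && python3 -m handwheel '[[0,0,0,0,0,0],[0,0,0,0,0,0],[0,0,0,0,0,0],[0,0,0,0,0,0]]'
python3 - <<'E'
from h import *
o=env.get_obs();c=cam('wrist'); im=c['image']; cv2.imwrite('pics/w9.png',im)
print(o['tcp_pos'],o['joint_pos'])
X,u,e=top(c,.6177,-.0956,.0505,.0595,.04); print(len(X),e,np.median(X[:,2]))
# top-down rectified patch of the hub plane z=.055, 0.25 mm/px
h=np.array(e[0]); n=320; s=.00025
g=np.stack(np.meshgrid(np.arange(n),np.arange(n)),-1).reshape(-1,2); W=np.c_[h[0]+(g[:,0]-n/2)*s,h[1]-(g[:,1]-n/2)*s,np.full(len(g),.055)]
p=(W-c['P'])@c['A']; a=p[:,0]/-p[:,2]; b=-p[:,1]/-p[:,2]; k=1+c['k1']*(a*a+b*b); K=np.array(c['camera_matrix'])
mu=(K[0,0]*a*k+K[0,2]).reshape(n,n).astype(np.float32); mv=(K[1,1]*b*k+K[1,2]).reshape(n,n).astype(np.float32)
t=cv2.remap(im,mu,mv,cv2.INTER_CUBIC); cv2.imwrite('pics/hub.png',np.hstack([cv2.resize(t,(400,400)),cv2.resize(im[40:340,100:400],(400,400))])); np.save('hub.npy',t); print(h)
E
```

```text
time_s: 18.8
tcp_pos: [0.4464, 0.258, 0.2248]
ee_rot: [0.0, 0.924, 0.383, 0.002]
wrist_force: [-0.8, 0.2, -1.3]
width: 0.0113
grasp_force: 40.0
time_s: 19.5
tcp_pos: [0.4988, 0.0481, 0.2208]
ee_rot: [-0.001, 0.924, 0.383, -0.002]
wrist_force: [-0.3, 0.1, 0.1]
width: 0.0117
grasp_force: 40.0
time_s: 20.2
tcp_pos: [0.5531, -0.1599, 0.2204]
ee_rot: [-0.001, 0.924, 0.383, -0.001]
wrist_force: [0.1, -0.1, -0.4]
width: 0.0114
grasp_force: 40.0
time_s: 20.6
tcp_pos: [0.5536, -0.1579, 0.2225]
ee_rot: [-0.001, 0.923, 0.384, -0.0]
wrist_force: [0.1, 0.4, -0.9]
width: 0.0117
grasp_force: 40.0
[ 0.5536 -0.1579  0.2225] [-0.4149  0.1637  1.7265  0.0002  1.2527  0.3679]
3594 ((0.6181433796882629, -0.09583117812871933), 0.0328037291765213) 0.053501083402978294
[ 0.6181 -0.0958]
```

View pics/hub.png

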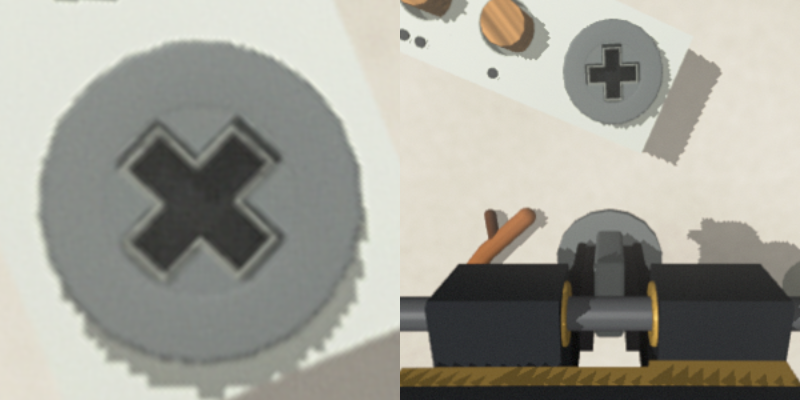

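The top-down hub patch (left) shows the cross slot with its arms near 45° in world; at right the held key is upright, and the plugs sit in their pockets.

Run:
```python
from h import *
t=np.load('hub.npy'); g=cv2.cvtColor(t,cv2.COLOR_BGR2GRAY); m=(g<75).astype(np.uint8)
n,l,st,ce=cv2.connectedComponentsWithStats(m); m=l==l[160,160]
v,u=np.nonzero(m); x=u-u.mean(); y=-(v-v.mean()); z=x+1j*y
print(len(u),'arm angle mod 90',np.degrees(np.angle((z**4).sum()))/4, 'centroid offset mm',(u.mean()-160)*.25,-(v.mean()-160)*.25)
o=env.get_obs(); M=quat(o['ee_rot']); print('tool y ang',np.degrees(np.arctan2(M[1,1],M[0,1])), 'move',M.T@(np.r_[.6181,-.0958,.185]-o['tcp_pos']))
# tilt/centre of held key: tab top and flange in tool frame
c=cam('wrist'); X,uu,e=top(c,*o['tcp_pos'][:2],.12,.20,.03); f=(X-o['tcp_pos'])@M
for a in (.06,.065,.07,.075,.08): k=abs(f[:,2]-a)<.0025; print(a,k.sum(),f[k].min(0) if k.any() else '',f[k].max(0) if k.any() else '')
```

```text
6813 arm angle mod 90 -42.61652257736893 centroid offset mm -0.19943490386026497 -0.5060179069426098
tool y ang -44.849185512375826 move [0.0895 0.0018 0.0378]
0.06 198 [ 0.0093 -0.0142  0.0576] [0.0176 0.0149 0.0625]
0.065 158 [ 0.0098 -0.0144  0.0625] [0.0173 0.0148 0.0674]
0.07 125 [ 0.01   -0.0143  0.0675] [0.0175 0.0148 0.0725]
0.075 1652 [-0.0054 -0.0249  0.0727] [0.0262 0.0252 0.0775]
0.08 68 [ 0.0101 -0.0234  0.0775] [0.0261 0.0225 0.0804]
```

```bash
python3 -m handwheel '[[0.0179,0.0004,0.0075,0,0,-0.008],[0.0179,0.0004,0.0075,0,0,-0.008],[0.0179,0.0004,0.0075,0,0,-0.008],[0.0179,0.0004,0.0075,0,0,-0.008],[0.0179,0.0004,0.0075,0,0,-0.008],[0,0,0,0,0,0],[0,0,0,0,0,0],[0,0,0,0,0,0]]'
python3 - <<'E'
from h import *
o=env.get_obs(); M=quat(o['ee_rot']); print(np.degrees(np.arctan2(M[1,1],M[0,1])),M.T@(np.r_[.6181,-.0959,.1342]-o['tcp_pos']),o['tcp_pos'],o['wrist_force'])
E
```

```text
time_s: 21.5
tcp_pos: [0.6176, -0.096, 0.1856]
ee_rot: [0.0, 0.916, 0.402, -0.0]
wrist_force: [0.1, -0.2, -0.2]
width: 0.0118
grasp_force: 40.0
-42.60782936930481 [0.0004 0.0003 0.0514] [ 0.6176 -0.096   0.1856] [ 0.1398 -0.2269 -0.1966]
```

Down 30 mm: the key tip goes about 8 mm into the slot.

```bash
python3 -m handwheel '[[0.0004,0.0003,0.01,0,0,0],[0,0,0.008,0,0,0],[0,0,0.005,0,0,0],[0,0,0.004,0,0,0],[0,0,0.003,0,0,0],[0,0,0,0,0,0],[0,0,0,0,0,0]]' - 50
```

```text
time_s: 22.2
tcp_pos: [0.6182, -0.096, 0.1559]
ee_rot: [0.0, 0.916, 0.402, 0.0]
wrist_force: [-0.2, -0.1, -1.0]
width: 0.0117
grasp_force: 50.0
```

```bash
python3 -m handwheel '[[0,0,0.004,0,0,0],[0,0,0.004,0,0,0],[0,0,0.004,0,0,0],[0,0,0.004,0,0,0],[0,0,0.003,0,0,0],[0,0,0,0,0,0],[0,0,0,0,0,0]]' - 60 && python3 -m handwheel '[[0,0,0.002,0,0,0],[0,0,0.001,0,0,0],[0,0,0,0,0,0],[0,0,0,0,0,0],[0,0,0,0,0,0]]'
```

```text
time_s: 22.9
tcp_pos: [0.6189, -0.0961, 0.1376]
ee_rot: [0.001, 0.916, 0.402, 0.001]
wrist_force: [-0.6, 0.5, 6.1]
width: 0.0117
grasp_force: 60.0
time_s: 23.4
tcp_pos: [0.6189, -0.0961, 0.1349]
ee_rot: [0.001, 0.916, 0.402, 0.001]
wrist_force: [-0.5, 0.3, 7.5]
width: 0.0115
grasp_force: 60.0
```

```bash
python3 -m handwheel '[[0,0,0.001,0,0,0],[0,0,0.001,0,0,0],[0,0,0,0,0,0],[0,0,0,0,0,0],[0,0,0,0,0,0]]'
python3 - <<'E'
from h import *
o=env.get_obs(); M=quat(o['ee_rot']); c=cam('wrist'); X,uu,e=top(c,*o['tcp_pos'][:2],.05,.13,.03); f=(X-o['tcp_pos'])@M
print(M[:,2],o['wrist_force'])
k=(abs(f[:,2]-.075)<.006)&(f[:,0]>.018); print(k.sum(),np.median(f[k],0),np.median(X[k],0),f[k].max(0))
cv2.imwrite('pics/end.png',c['image'][150:300,130:390].repeat(3,0).repeat(3,1))
E
```

```text
time_s: 23.9
tcp_pos: [0.619, -0.0961, 0.1341]
ee_rot: [0.001, 0.916, 0.402, 0.001]
wrist_force: [-3.0, 0.9, 14.0]
width: 0.0113
grasp_force: 60.0
[ 0.0021 -0.0006 -1.    ] [-2.9851  0.8851 13.974 ]
934 [ 0.0226 -0.0001  0.0767] [ 0.6353 -0.0786  0.0574] [0.0297 0.0232 0.081 ]
```

View pics/end.png

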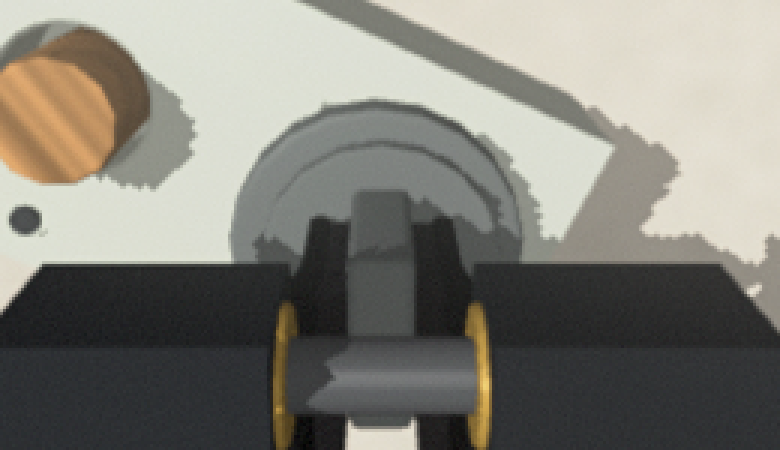

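The flange (around 380,170 in the crop) sits flush and centred on the hub, with the plug seated in pocket one. The force step to 14 N confirms contact.

```bash
python3 -c "
from plant import close_job; print(close_job())"
```

```text
the job is handed in; nothing more can be done
None
```

I handed the job in at about 24 s with both plugs seated in pockets one and two and released, and the key held fully home in the hub (14 N push, 60 N grip); no verdict came back.

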